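# Feel for the concealed catch and open the parts drawer

### The job

The steel drawer unit on the parts counter has no handle: its latch is one sprung plate hidden in the row of look-alike plates along its front top ledge. Feel gently along the ledge until the fingers sink into the recess, and press that catch home so that the drawer springs part way out. Then draw the drawer out fully to its stop and let go of it, leaving the parts lying around where they are.

Things in the scene. Friction and masses are not known exactly. Their poses are not given: they have to be found in the camera images.
- chest: Grey steel drawer unit fixed to the table, 200 mm deep (x), 440 wide (y), 100 high. Origin: centre of its underside; x points from front to back (drawer comes out towards -x, the robot), z up. Top at z = 100 mm for x from -35 to 100; in front of that is the ledge, x from -93 to -37, y from -95 to 95, z = 90, between raised end caps (z = 100).
- ledge_mid (a point): Middle of the ledge's surface (x -65, y 0, z 90 mm in the unit's frame; axes as the unit's). The ledge is a level row of like grey plates, each 60 mm long (y) and 56 across (x), 2 mm seams; the row runs on out of sight under the end caps. All are rigid but one, the catch, whose centre lies anywhere from y = -60 to 60 mm. Put no more than 20 N on the plates.
- ledge_left (a point): Left (+y, y = 95 mm) end of the open row, on the ledge's centre line and surface (z = 90 mm). How the catch feels: a fingertip wholly on it sinks straight down into a recess 62 by 58 mm, against a spring (starts to give at 3 to 4 N, 6 to 7 N near the end, 14 mm in all); the latch lets go at 10 to 11 mm. A tip partly on a neighbouring plate cannot sink. Let go, it springs back.
- ledge_right (a point): Right (-y, y = -95 mm) end of the open row, on the ledge's centre line and surface (z = 90 mm).
- drawer_lip (a point): Middle of the top edge of the drawer's front panel; moves with the drawer; axes as the unit's. Panel: grey steel, 12 mm thick (x), 410 wide, top edge 86 mm above the table, flush against the unit while shut. Behind it is an open tray: nothing higher than 40 mm above the table for 45 mm behind its middle, so it can be pinched from above once sprung out.
- drawer (a joint): How far the drawer is out, m: 0 shut and latched, about 0.06 after its spring has pushed it out, 0.125 at its stop. Moves towards the unit's -x. Runs easily (1 to 2 N, no spring beyond 0.06) and stays where it is left.
- bearing: Bystander on the unit's top: steel bearing ring, 62 mm across, 16 mm high; origin at the centre of its underside.
- carton: Bystander on the unit's top: small cardboard carton 60 x 85 x 42 mm; origin at the centre of its underside.
- filter: Bystander on the unit's top: white round filter cartridge, 60 mm across, 47 mm high; origin at the centre of its underside.
- spanner: Bystander: steel spanner 180 mm long lying on the table at the robot's right.
- rotor: Bystander: dark steel disc with a hole, 130 mm across, 22 mm high, on the table at the robot's left; origin at the centre of its underside.
- flange: Bystander: dark steel flanged hub, 90 mm across, 45 mm high, on the table at the robot's left; origin at the centre of its underside.
- tin: Bystander: closed steel tin, 68 mm across, 90 mm high, on the table at the robot's right; origin at the centre of its underside.

How it is judged:
On the way:
1. the catch has let go and the drawer has sprung out by more than 40 mm (value of joint drawer above 0.04 m), for 0.2 s.
At the end, for the whole second after the job is handed in: The drawer is out to its stop (joint above 0.112 of 0.125 m) and at rest (value of joint drawer above 0.112 m and velocity of joint drawer between -0.01 and 0.01 m/s); the robot touches nothing.
It fails at once if the fingers or the arm press on the drawer unit with more than 25 N before the drawer has sprung out (value of joint drawer below 0.03 m and contact force between any of the fingers, the arm and chest above 25 N).
It fails at once if a part lying on the unit or around it is shifted by more than 20 mm (distance of any of bearing, carton, filter, spanner, rotor, flange, tin from where it was at the start of the episode above 0.02 m).
It also fails if it takes over 64 s, if anything falls off the work surface, if the arm or the gripper's body presses on something with over 40 N, if the wrist force passes 120 N, or if a joint passes its speed limit or range.

### The arm

A 6-joint arm with a two-finger parallel gripper is mounted at the origin on the work surface. World frame = base frame: x ahead of the robot, y to its left, z up, the work surface at z = 0. Lengths are in m, angles in rad, forces in N, time in s.
With the tool pointing down it reaches from about 0.3 to 0.875 m from the base axis. Payload 6.4 kg.
Tool frame: the origin (TCP) lies midway between the tips of the shut fingers; the grasp point (between the pads) lies 19 mm behind it; x points along the fingers, y is the direction in which the jaws open and shut, and the axes are right-handed (so a half turn about x gives the same grasp; the last joint's range is limited). The gripper opens to 85 mm and grips with 20 to 120 N. Pads are 22 mm wide; open, the fingers measure 114 mm over their backs; the gripper's body (76 mm by 85 mm) begins 54 mm behind the grasp point. The pads swing forward as they close: fully open they stand 13 mm farther back than shut.
Start: joints at [1.088, 0.181, 1.607, -0, 1.354, -0.206], TCP at [0.157, 0.553, 0.231] pointing down, gripper open.
Joint ranges: [-2.99, 2.99], [-0.89, 2.07], [0.3, 2.58], [-1.14, 4.28], [0, 2.63], [-3.12, 3.12]. Speed limits (rad/s): [2.57, 2.57, 3.01, 3.14, 3.14, 3.14].

### API

Orientations are given as a unit quaternion [w, x, y, z].
In Python, from bench import ctrl gives the robot as it stands.
- The arm moves only by the tool step_arm, never from a script. Its argument "motion" is a list of rows, each a list of 7 numbers: the shift along the tool's x, y, z in mm, then the turn, a rotation vector about the tool's x, y, z in degrees, then the closure in counts, from 0 (fully open) to 255 (shut). In form: [[tx, ty, tz, rx, ry, rz, hand], ...]. A call has 1 to 10 rows; each row is the pose to reach, as a shift and turn from the pose commanded when the call began, along the tool's axes at that moment; what a row does not reach only later rows make up. A row lasts 1/8 s, in which the tool goes at most 62.5 mm and 10.7 degrees, less where a joint would pass 70% of its speed; a pose out of reach is approached as far as the arm can. A call with a gripper value outside its range is refused whole. The fingers move at their own pace and stop on an object; the grip force is fixed at half the most. Time passes only in rows, so rows that repeat a pose let the fingers close. It gives the time, the measured TCP pose, the force and the opening at its end, in the units of the state.
- ctrl.get_obs(): the state, without advancing time (a new reading comes with each control period).
- ctrl.camera(name): name is "scene" or "top" or "wrist"; returns (picture, depth): 480x640x3 uint8, red, green, blue; 480x640 float32, m along the optical axis (not along the pixel's ray), 0 where there is no reading.
- ctrl.camera_info(name): a dict with "fx", "fy", "cx", "cy" (pixels), "T" (4x4, takes a point from camera to world coordinates); the wrist camera has in their place "hand_eye" (4x4, takes a point from camera to tool coordinates, whose origin is the TCP and whose axes are the tool frame's). Camera axes: x right, y down, z forward; pixel columns grow to the right and rows downward; lengths in m; the calibration is good to about 2 mm. The wrist camera is an equidistant fisheye: a pixel r from the principal point sees the ray r / f radians off the axis. A picture is of the moment at which its call begins: read the wrist's pose just before it. camera_info takes no time and is no camera call.
- ctrl.hand_in(): hands the job in, once; it reports no verdict.
The state is a dict: "time_s": time; "q": joint angles; "dq": joint speeds; "joint_efforts": joint torques, N m; "eef_pos": TCP position; "eef_rot": TCP orientation; "wrist_force": force on the tool from outside, world axes, zero at the start; "torque": the same for the moment, N m; "opening": opening from 0.0 (shut) to 1.0 (fully open).
Only numpy, scipy, OpenCV 4.12 (cv2) and the standard library are available. Lean on these libraries where they do the work, as an engineer would, in place of code of your own. Each camera call takes 0.05 s, during which the arm holds its last target. There are 200 camera calls.

## Working session

There is one attempt and no reset: what is moved stays moved. The work goes in short steps, Python scripts to look and compute and a tool call to move; the robot and the scene stay as the last step left them, time stands still between calls to the robot, and variables do not carry over. Pictures are saved under pics/ and viewed, about 8 in all and at most 12, crops included, and the job is handed in when it is done.

Besides the shell and the picture viewer there is one more tool, called by a JSON object that holds its "name" and its "arguments". step_arm: Moves the arm, as the interface text tells. Its arguments: {"type":"object","properties":{"motion":{"type":"array","items":{"type":"array","items":{"type":"number"}}}},"required":["motion"]}

```bash
mkdir -p pics; cat > h.py <<'E'
import numpy as np, cv2
from bench import ctrl
from scipy.spatial.transform import Rotation as R
def world(name,d):
    i=ctrl.camera_info(name);v,u=np.mgrid[0:480,0:640]
    p=np.stack([(u-i['cx'])/i['fx']*d,(v-i['cy'])/i['fy']*d,d],-1)
    T=np.array(i['T']);return p@T[:3,:3].T+T[:3,3]
def st():
    o=ctrl.get_obs();q=o['eef_rot'];M=R.from_quat([q[1],q[2],q[3],q[0]]).as_matrix()
    return o,M
E
python3 - <<'E'
from h import *
o,M=st();print(o['time_s'],o['eef_pos'],M.round(3).tolist(),o['wrist_force'])
for n in('top','scene'):
    c,d=ctrl.camera(n);cv2.imwrite(f'pics/{n}0.png',c[...,::-1]);np.save(n+'0.npy',world(n,d))
P=np.load('top0.npy')
for lo,hi in((.097,.104),(.086,.094)):
    m=((P[...,2]>lo)&(P[...,2]<hi)).astype('uint8')
    n,l,s,c=cv2.connectedComponentsWithStats(m)
    for k in range(1,n):
        if s[k,4]>150:
            r=cv2.minAreaRect(P[l==k][:,:2].astype('float32')*1000);print(lo,s[k],r)
E
```

```text
0.0 [0.15684853 0.55261296 0.23037455] [[-0.001, 0.273, 0.962], [-0.002, 0.962, -0.273], [-1.0, -0.002, -0.0]] [0.63050839 0.87053848 0.82823637]
0.097 [ 230  142  197  121 8140] ((671.9920043945312, -20.498794555664062), (440.2384338378906, 200.31640625), 79.07106018066406)
0.086 [327  44  32  57 184] ((992.05810546875, -51.29988098144531), (72.83418273925781, 141.46578979492188), 87.81256103515625)
0.086 [366  44  48  58 262] ((992.0220947265625, -162.8887176513672), (112.45860290527344, 142.37571716308594), 89.7724609375)
0.086 [436  46  23  58 178] ((990.1084594726562, -296.58221435546875), (145.2984619140625, 53.343101501464844), 7.034111976623535)
0.086 [505  48  38  59 180] ((973.5380249023438, -461.4136047363281), (162.28631591796875, 75.62156677246094), 31.433448791503906)
0.086 [544  49  24  58 179] ((988.1819458007812, -581.7190551757812), (51.83502197265625, 146.7523956298828), 77.3650131225586)
0.086 [156  67  63  31 195] ((955.1854858398438, 327.89892578125), (73.27425384521484, 151.64923095703125), 2.9363152980804443)
0.086 [226  79  63  21 196] ((944.8478393554688, 158.0366973876953), (47.68425750732422, 150.44773864746094), 0.4972134530544281)
0.086 [ 282  208   83   49 1731] ((600.561767578125, -7.244636535644531), (197.27130126953125, 79.6641845703125), 78.40586853027344)
0.086 [499 214  26  26 431] ((623.6846313476562, -464.0233154296875), (60.36320495605469, 61.59589385986328), 29.45406150817871)
```

View pics/top0.png

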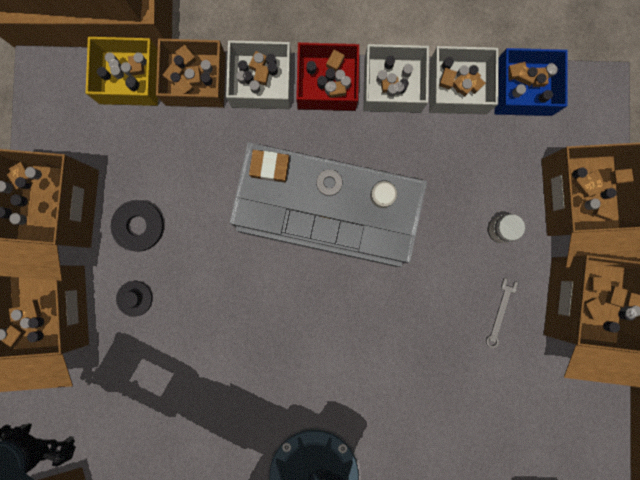

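The top view shows the unit yawed about -11° with its centre near (0.672, -0.020), and size 440x200 matches. The plate seams are at about columns 286, 312, 338 and 363, row 230. I'll move above the ledge with the jaws along the unit's x and the fingers shut.

{"name": "step_arm", "arguments": {"motion": [[0,-417,587,85,0,0,255],[0,-417,587,85,0,0,255],[0,-417,587,85,0,0,255],[0,-417,587,85,0,0,255],[0,-417,587,85,0,0,255],[0,-417,587,85,0,0,255],[0,-417,587,85,0,0,255],[0,-417,587,85,0,0,255],[0,-417,587,85,0,0,255],[0,-417,587,85,0,0,255]]}}

```text
time_s: 1.35
eef_pos: [0.5491, 0.0639, 0.231]
eef_rot: [-0.45, -0.545, -0.451, 0.545]
wrist_force: [0.3, 0.9, 0.6]
opening: -0.003
```

```bash
cat >> h.py <<'E'
A=np.deg2rad(-10.93);UX=np.array([np.cos(A),np.sin(A),0]);UY=np.array([-np.sin(A),np.cos(A),0]);C=np.array([.672,-.0205,0])
def unit(p): d=np.asarray(p)-C; return np.stack([d@UX,d@UY,d[...,2]],-1)*1000
def towards(u,yaw=True):
    "tool shift (mm) and turn (deg) to put TCP at unit-frame point u (mm), jaws along unit x"
    o,M=st();w=C+(u[0]*UX+u[1]*UY+np.array([0,0,u[2]]))/1000
    Mt=np.stack([[0,0,-1],UX,np.cross([0,0,-1],UX)],1)
    print('t',o['time_s'],'unit now',unit(o['eef_pos']).round(1),'shift',((w-o['eef_pos'])@M*1000).round(1),'turn',np.rad2deg(R.from_matrix(M.T@Mt).as_rotvec()).round(1),'F',np.round(o['wrist_force'],1),'open',o['opening'])
E
python3 - <<'E'
from h import *
towards([-65,0,200])
P=np.load('top0.npy');
for u,v in((286,222),(312,230),(338,236),(363,242)): print(unit(P[v,u]).round(1))
c=cv2.imread('pics/top0.png')[195:275,225:435];cv2.imwrite('pics/topcrop.png',cv2.resize(c,None,fx=3.8,fy=3.8,interpolation=2))
E
```

```text
t 1.35 unit now [-136.6   59.6  231. ] shift [30.9 71.6 59.6] turn [ 0.1 -0.   0. ] F [0.3 0.9 0.6] open -0.0027054212351661795
[-67.9  88.6  85.5]
[-73.6  23.2  89.1]
[-74.2 -40.9  85.8]
[ -76.5 -101.5  102. ]
```

View pics/topcrop.png

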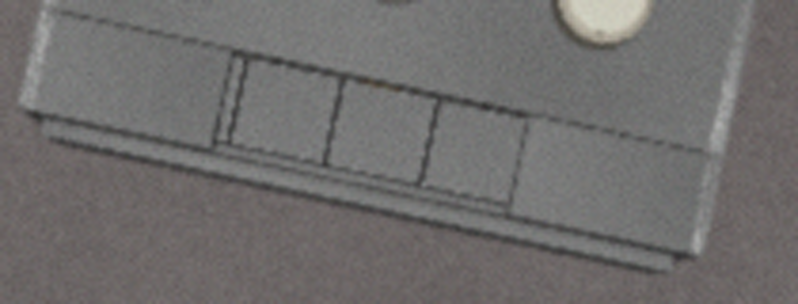

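Seams scale to y ≈ 85, 24 and -38, so the plate centres are about 54.5, -7.5 and -69.5. The last is outside the catch's range, leaving two candidates. I'll test -7 first.

{"name": "step_arm", "arguments": {"motion": [[60,72,67,0,0,0,255],[100,72,67,0,0,0,255],[126,72,67,0,0,0,255],[134,72,67,0,0,0,255],[137,72,67,0,0,0,255],[137,72,67,0,0,0,255]]}}

```text
time_s: 2.1
eef_pos: [0.6074, -0.0131, 0.0963]
eef_rot: [0.451, 0.545, 0.45, -0.544]
wrist_force: [0.6, 0.4, -0.6]
opening: -0.002
```

```bash
python3 -c "
from h import *
towards([-65,-7,90])
i=ctrl.camera('wrist');cv2.imwrite('pics/w0.png',i[0][...,::-1])"
```

```text
t 2.1 unit now [-64.9  -5.   96.3] shift [ 6.3 -0.2  2. ] turn [ 0.1  0.  -0.2] F [ 0.6  0.4 -0.6] open -0.002033002511772812
```

View pics/w0.png

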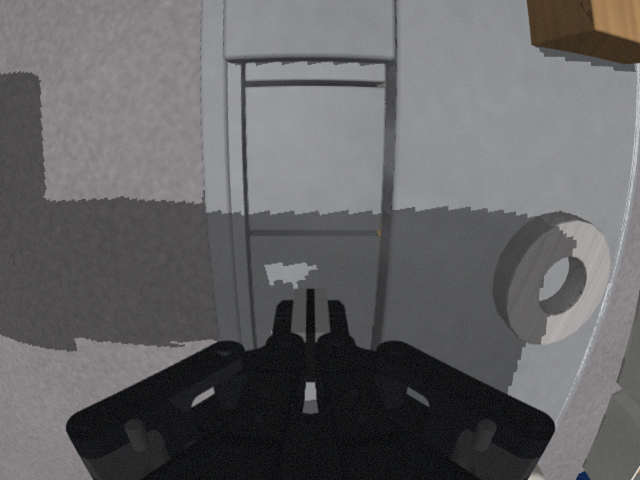

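The wrist view shows the fingertips inside the middle plate (seam ahead at row 233, next seam at row 84). I'll press gently.

{"name": "step_arm", "arguments": {"motion": [[3,0,2,0,0,0,255],[5,0,2,0,0,0,255],[6,0,2,0,0,0,255],[7,0,2,0,0,0,255],[7,0,2,0,0,0,255]]}}

```text
time_s: 2.78
eef_pos: [0.6065, -0.0156, 0.09]
eef_rot: [0.451, 0.545, 0.45, -0.545]
wrist_force: [-7.5, 1.8, 16.8]
opening: 0.002
```

Rigid: 17 N with no sinking. On to the plate at y ≈ 54.

{"name": "step_arm", "arguments": {"motion": [[-10,0,0,0,0,0,255],[-10,0,-30,0,0,0,255],[-10,0,-61,0,0,0,255],[-10,0,-61,0,0,0,255],[-5,0,-61,0,0,0,255],[-3,0,-61,0,0,0,255],[-2,0,-61,0,0,0,255],[-1,0,-61,0,0,0,255],[-0.5,0,-61,0,0,0,255],[-0.5,0,-61,0,0,0,255]]}}

```text
time_s: 4.03
eef_pos: [0.6171, 0.0435, 0.0882]
eef_rot: [-0.45, -0.545, -0.45, 0.546]
wrist_force: [-3.6, -0.9, 5.3]
opening: -0.005
```

```bash
python3 -c "
from h import *
towards([-65,54,90])"
```

```text
t 4.025 unit now [-66.   52.5  88.2] shift [-1.8  1.  -1.5] turn [0. 0. 0.] F [-3.6 -0.9  5.3] open -0.005258549313844809
```

It gives: z 88.2 at about 5 N. Pressing on carefully.

{"name": "step_arm", "arguments": {"motion": [[1,0,0,0,0,0,255],[2,0,0,0,0,0,255],[3,0,0,0,0,0,255],[3,0,0,0,0,0,255]]}}

```text
time_s: 4.53
eef_pos: [0.6172, 0.0435, 0.0852]
eef_rot: [-0.45, -0.545, -0.45, 0.546]
wrist_force: [-3.3, -0.5, 5.9]
opening: 0.0
```

{"name": "step_arm", "arguments": {"motion": [[1,0,0,0,0,0,255],[2,0,0,0,0,0,255],[3,0,0,0,0,0,255],[4,0,0,0,0,0,255],[5,0,0,0,0,0,255],[6,0,0,0,0,0,255],[7,0,0,0,0,0,255],[7,0,0,0,0,0,255]]}}

```text
time_s: 5.52
eef_pos: [0.6176, 0.0438, 0.0778]
eef_rot: [-0.45, -0.545, -0.45, 0.545]
wrist_force: [-1.6, -1.2, 3.5]
opening: -0.003
```

```bash
cat > lip.py <<'E'
from h import *
import sys
towards([-65,54,90])
c,d=ctrl.camera('top');U=unit(world('top',d))
# rear edge of panel & front edge of panel, from top camera, near |y|<100
m=(abs(U[...,1])<100)&(U[...,0]<-90)&(U[...,0]>-260)&(U[...,2]>70)&(U[...,2]<95)
print('lip pts',m.sum(),np.percentile(U[m],[2,50,98],axis=0).round(1).tolist() if m.any() else '')
cv2.imwrite(f'pics/{sys.argv[1]}.png',c[...,::-1])
E
python3 lip.py t1
```

```text
t 5.525 unit now [-65.6  52.8  77.8] shift [-12.2   0.6  -1.2] turn [ 0.1  0.  -0. ] F [-1.6 -1.2  3.5] open -0.0034160228282066824
lip pts 570 [[-169.2, -95.0, 78.6], [-160.3, -22.4, 86.2], [-90.8, 94.9, 93.7]]
```

The catch let go and the drawer has sprung to about 60 mm (panel around x -160 to -172). Lift out and go behind the panel's middle.

{"name": "step_arm", "arguments": {"motion": [[-20,0,0,0,0,0,255],[-50,0,0,0,0,0,255],[-52,-40,25,0,0,0,255],[-52,-73,53,0,0,0,255],[-52,-73,53,0,0,0,255],[-52,-73,53,0,0,0,255]]}}

```text
time_s: 6.32
eef_pos: [0.537, 0.0061, 0.1311]
eef_rot: [0.451, 0.546, 0.45, -0.544]
wrist_force: [0.9, -0.7, 0.5]
opening: -0.0
```

```bash
python3 lip.py t2; python3 -c "
from h import *
towards([-138,0,62])
i=ctrl.camera('wrist');cv2.imwrite('pics/w1.png',i[0][...,::-1])"
```

```text
t 6.325 unit now [-137.5    0.5  131.1] shift [ 41.3  72.5 -53.4] turn [ 0.1 -0.  -0.2] F [ 0.9 -0.7  0.5] open -0.00012426123408783838
lip pts 76 [[-174.8, -99.3, 79.8], [-166.2, 88.2, 85.7], [-90.5, 99.7, 92.5]]
t 6.375 unit now [-137.4    0.6  130.9] shift [68.9 -0.8  0.6] turn [ 0.1 -0.  -0.1] F [-0.3 -0.2  1.1] open 0.0014950013842582944
```

View pics/w1.png

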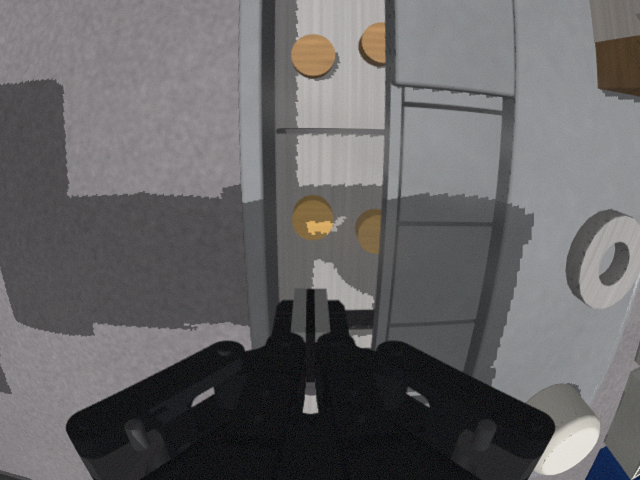

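The wrist view shows the drawer out, with the panel at columns 245-272 and the chest edge at about 385. The fingers at about 310 sit over the tray gap. Lower behind the panel.

{"name": "step_arm", "arguments": {"motion": [[30,0,0,0,0,0,255],[50,0,0,0,0,0,255],[66,0,0,0,0,0,255],[66,-6,0,0,0,0,255],[66,-12,0,0,0,0,255],[66,-18,0,0,0,0,255],[66,-24,0,0,0,0,255],[66,-30,0,0,0,0,255]]}}

```text
time_s: 7.42
eef_pos: [0.5066, 0.0116, 0.0645]
eef_rot: [0.451, 0.545, 0.45, -0.545]
wrist_force: [1.0, 0.7, 1.2]
opening: -0.001
```

{"name": "step_arm", "arguments": {"motion": [[0,-6,0,0,0,0,255],[0,-12,0,0,0,0,255],[0,-18,0,0,0,0,255],[0,-24,0,0,0,0,255],[0,-30,0,0,0,0,255],[0,-34,0,0,0,0,255],[0,-38,0,0,0,0,255],[0,-38,0,0,0,0,255]]}}

```text
time_s: 8.43
eef_pos: [0.4682, 0.019, 0.0635]
eef_rot: [-0.45, -0.545, -0.451, 0.545]
wrist_force: [0.7, 0.6, 0.1]
opening: 0.002
```

{"name": "step_arm", "arguments": {"motion": [[0,-3,0,0,0,0,255],[0,-5,0,0,0,0,255],[0,-7,0,0,0,0,255],[0,-9,0,0,0,0,255],[0,-9,0,0,0,0,255]]}}

```text
time_s: 9.05
eef_pos: [0.4654, 0.0193, 0.0651]
eef_rot: [0.453, 0.548, 0.447, -0.543]
wrist_force: [18.1, -1.6, -12.9]
opening: 0.003
```

```bash
python3 lip.py t3
```

```text
t 9.05 unit now [-2.104e+02 -1.000e-01  6.510e+01] shift [-23.2 145.7 -54. ] turn [ 0.  -0.  -0.7] F [ 18.1  -1.6 -12.9] open 0.0026742881572974758
lip pts 379 [[-236.4, -96.1, 77.6], [-96.8, 3.5, 88.2], [-90.2, 96.6, 93.7]]
```

At the stop: force rose to 18 N at x ≈ -210, and the panel reads about -225 to -237. Back off the panel and lift straight out.

{"name": "step_arm", "arguments": {"motion": [[0,8,0,0,0,0,255],[0,20,0,0,0,0,255],[0,20,0,0,0,0,255],[-30,20,0,0,0,0,255],[-80,20,0,0,0,0,255],[-130,20,0,0,0,0,255],[-170,20,0,0,0,0,255],[-170,20,0,0,0,0,255],[-170,20,0,0,0,0,255]]}}

```text
time_s: 10.22
eef_pos: [0.4791, 0.0169, 0.2328]
eef_rot: [-0.45, -0.545, -0.451, 0.545]
wrist_force: [-0.3, -0.8, -1.4]
opening: -0.002
```

```bash
python3 - <<'E'
from h import *
towards([-138,0,62])
c,d=ctrl.camera('top');cv2.imwrite('pics/t4.png',c[...,::-1])
U=unit(world('top',d))
for lo,hi in((-200,-120),(120,200)):
    m=(U[...,1]>lo)&(U[...,1]<hi)&(U[...,0]<-180)&(U[...,0]>-300)&(U[...,2]>75)&(U[...,2]<95)
    print(m.sum(),np.percentile(U[m],[3,50,97],axis=0).round(1).tolist() if m.any() else '')
E
```

```text
t 10.225 unit now [-1.965e+02  2.000e-01  2.328e+02] shift [170.7  58.8   0.3] turn [ 0.1 -0.   0.1] F [-0.3 -0.8 -1.4] open -0.0022362386116393986
172 [[-237.7, -196.7, 79.3], [-231.8, -159.6, 85.0], [-226.0, -122.9, 91.0]]
169 [[-237.5, 122.8, 79.2], [-231.5, 160.0, 85.1], [-226.0, 197.5, 90.8]]
```

View pics/t4.png

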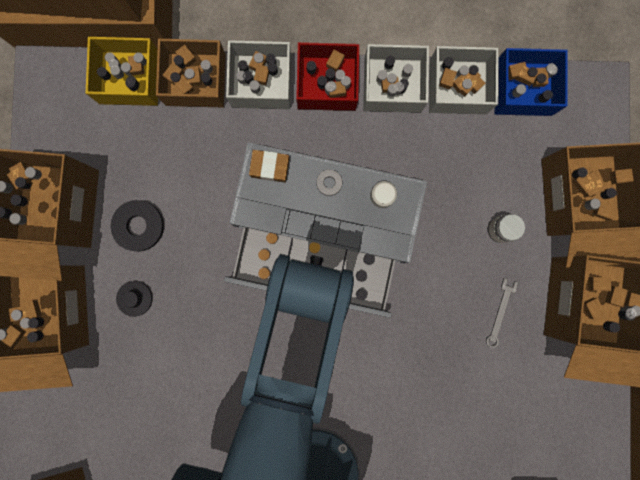

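The panel centre is at x ≈ -231.7, which puts the drawer about 125 mm out. The bystanders sit where they started and the arm is clear, so I'll hand in.

```bash
python3 -c "
from bench import ctrl
print(ctrl.hand_in())"
```

```text
the job is handed in; nothing more can be done
None
```

The drawer is out to its stop, the arm is clear of it, and the job is handed in at about 10 s on the robot's clock; no verdict was reported.

- **Finding the catch:** The seams left two plates in range. The one at y ≈ -7 mm was rigid, reading about 18 N in all. The one at y ≈ 53 mm sank about 12 mm at roughly 6 N, and the drawer sprung out to about 60 mm.
- **Drawing it out:** I did not pinch the panel. I hooked the shut fingers behind its middle and pulled until the force rose to about 22 N at the stop. I then backed off and lifted clear.
- **Last checks:**
  - The panel's centre is at x ≈ -231.7 mm at both ends, which means the drawer is about 125 mm out.
  - The tool is 233 mm above the table with about 1.5 N on the wrist, close to its no-contact noise.
  - By eye, the top view shows every bystander where it started; I did not measure their shifts.

No check failed or disagreed.

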